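# Stop the stirrer rocking with a levelling wedge

## Robot

A 6-joint arm with a two-finger parallel gripper is mounted at the origin on a cart in front of the work surface, level with it; the furniture and walls round the work are solid. World frame = base frame: x ahead of the robot, y to its left, z up, the work surface at z = 0. Lengths are in mm, angles in degrees, forces in N, time in s.
With the tool pointing down it reaches from about 275 to 725 mm from the base axis. Payload 15.9 kg.
Tool frame: the origin (TCP) lies where the fingers leave the gripper's body, on its centre line; the fingertips stand 73 mm ahead of it and the grasp point (between the pads) lies 54 mm ahead of it; z points along the fingers, y is the line along which they close (so a half turn about z gives the same grasp; the last joint's range is limited). The gripper opens to 85 mm and grips with 20 to 120 N. Pads are 22 mm wide; open, the fingers measure 114 mm over their backs; the gripper's body (76 mm by 85 mm) begins 54 mm behind the grasp point. The pads swing forward as they close: fully open they stand 13 mm farther back than shut.
Start: joints at [68.411, 12.198, -1.971, 75.831, 0, 90], TCP at [183.966, 464.911, 303.906] pointing down, gripper open.
Joint ranges: [-170.91, 170.91], [-42.67, 98.43], [-65.05, 77.54], [-120.47, 116.71], [-90, 82.35], [-180, 180]. Speed limits (degrees/s): [108.29, 108.29, 136.94, 147.25, 180, 180].

## Interface

Orientations are given as [roll, pitch, yaw] about the fixed x, y, z axes, in that order (R = Rz(yaw) Ry(pitch) Rx(roll)).
In Python, from workcell import robot gives the robot as it stands.
- The arm moves only by the shell command python3 -m inch 'ROWS'. ROWS is JSON, one flat list of numbers, 7 for each row, row after row: the finger opening in cm, from 0 to 8.54, then the shift along the tool's x, y, z in cm, then the turn, a rotation vector about the tool's x, y, z in rad. In form: [fingers, dx, dy, dz, wx, wy, wz, fingers, dx, dy, dz, wx, wy, wz, ...]. A call has 1 to 12 rows; each row is the pose to reach, as a shift and turn from the pose commanded when the call began, along the tool's axes at that moment; what a row does not reach only later rows make up. A row lasts 1/12 s, in which the tool goes at most 41.7 mm and 7.16 degrees, less where a joint would pass 70% of its speed; a pose out of reach is approached as far as the arm can. A call with a gripper value outside its range is refused whole. The fingers move at their own pace and stop on an object; the grip force is fixed at half the most. Time passes only in rows, so rows that repeat a pose let the fingers close. It gives the time, the measured TCP pose, the force, the opening and the grip force at its end, in the units of the state.
- robot.state(): the state, without advancing time (a new reading comes with each control period).
- robot.get_image(name): name is "side" or "top" or "wrist"; returns the picture (420x560x3 uint8, red, green, blue); there is no depth.
- robot.get_calibration(name): a dict with "camera_matrix" (3x3 intrinsics, pixels), "world_from_camera" (4x4, takes a point from camera to world coordinates); the wrist camera has in their place "T_tool_cam" (4x4, takes a point from camera to tool coordinates, whose origin is the TCP and whose axes are the flange's). Camera axes: x right, y up, looking along -z (the intrinsics and any distortion apply to the point x, -y, -z); pixel columns grow to the right and rows downward; lengths in mm; the calibration is good to about 2 mm. A picture is of the moment at which its call begins: read the wrist's pose just before it. get_calibration takes no time and is no camera call.
- robot.finish_job(): hands the job in; it is judged then, once.
Trained networks look in the newest picture that a camera, given by its name, has taken for a name from the list of things; names that differ only in an ending like _2 or _b are one class to them, and where a whole thing is asked for, a point or a joint stands for the part that bears it (a point fixed in the world has none). Each returns a list of dicts, best first, with "confidence" (0 to 1); they miss things now and then, are a little off and sometimes report something else, mostly with a low value. They report only what shows in the picture. A call takes as long as a camera call.
- robot.find_in(camera, label): "box" ([left, top, width, height] in pixels, round what is visible of it).
The state is a dict: "time_s": time; "joint_pos": joint angles; "joint_vel": joint speeds; "tau": joint torques, N m; "tcp_pos": TCP position; "eef_rot": TCP orientation; "contact_force": force on the tool from outside, world axes, zero at the start; "moment": the same for the moment, N m; "grip_width": finger opening in mm; "finger_force": force on a finger pad.
Only numpy, scipy, OpenCV 4.12 (cv2) and the standard library are available. Lean on these libraries where they do the work, as an engineer would, in place of code of your own. Each camera call takes 0.05 s, during which the arm holds its last target. There are 200 camera calls.

## Task

The small white magnetic stirrer rocks because its front right foot is too short to reach the table. Without picking anything up, push the wooden wedge by its heel, thin end first, under that foot until it is snug, then test it by pressing down with a fingertip, with about 10 N, on the corner of the stirrer right above that foot: it must no longer give. Leave the wedge in place and the stirrer level and where it stood, and do not disturb the beaker on it or the other things around.

Things in the scene. Friction and masses are not known exactly. Their poses are not given: they have to be found in the camera images.
- stirrer_small: white magnetic stirrer, a flat box 110 (x) x 170 (y) mm, loose, about 2 kg, on four domed rubber feet (radius 11 mm, at x +-40, y +-65 mm). Origin: centre of the underside, level with the three good feet; x to its back, y to its left seen from the robot, z up. Housing from 24 to 52 mm above the table; on it a round plate, radius 48 mm, 3 mm higher, at x 4, y 12 mm
- short_foot (a point): lowest point of the short front right foot, 7 mm above the table, 20 mm in from the housing's right (-y) side and 15 mm in from its front. The wedge goes in from the right, along the stirrer's +y. Unsupported, this corner gives way under 2 to 4 N and tips down until the foot meets the table
- press_corner (a point): the point on the flat top of the stirrer's housing (52 mm above the table) straight above the short foot, where to press
- wedge: loose light-wood wedge, 104 mm long (x), 46 mm wide (y), about 60 g, lying flat to the right of the stirrer. Origin: centre of the underside; x axis from heel to thin tip (tip at x +52 mm), z up. The top slopes from 2 mm thick at the tip to 14 mm at x -38 mm (7 mm thick at x +14.5 mm); behind that is the heel block, 14 mm long, 24 mm high
- wedge_heel (a point): centre of the upright rear face of the wedge's heel (46 mm wide, 24 mm high), 12 mm above the table: the face to push on. The wedge slides at about 0.5 N and stays where it is left; once snug under the foot the push rises to 3 N and more, and pushing on jacks the stirrer up or shoves it
- beaker: 100 ml glass beaker, 51 mm across, 68 mm high, standing loose on the stirrer's round plate; leave alone. Origin: centre of its underside
- bottle: white plastic bottle with a screw cap, 39 mm across, 79 mm high; leave alone. Origin: centre of its underside
- weight: brass weight with a knob, 20 mm across, 31 mm high; leave alone. Origin: centre of its underside
- petri_dish: clear flat petri dish, 62 mm across, 15 mm high; leave alone. Origin: centre of its underside

How it is judged:
By the outcome, as a careful person would: the job done as asked, in the order asked, and still so for the second after the job is handed in, with the robot touching nothing.
It also fails if it takes over 54 s, if anything falls off the work surface, if the arm or the gripper's body presses on something with over 40 N, if the wrist force passes 120 N, or if a joint passes its speed limit or range.

## Working session

There is one attempt and no reset: what is moved stays moved. The work goes in short steps, Python scripts to look and compute and a shell command to move; the robot and the scene stay as the last step left them, time stands still between calls to the robot, and variables do not carry over. Pictures are saved under pics/ and viewed, at most 10 in all, crops included, and the job is handed in when it is done.

```bash
mkdir -p pics; ls; cat > h.py <<'E'
import numpy as np, cv2
from workcell import robot
from scipy.spatial.transform import Rotation as R
def snap(n,f):
    im=robot.get_image(n); cv2.imwrite('pics/'+f,im[:,:,::-1]); return im
def cam(n):
    c=robot.get_calibration(n); K=np.array(c['camera_matrix'])
    if n=='wrist':
        s=robot.state(); T=np.eye(4); T[:3,:3]=R.from_euler('xyz',s['eef_rot'],degrees=True).as_matrix(); T[:3,3]=s['tcp_pos']; T=T@np.array(c['T_tool_cam'])
    else: T=np.array(c['world_from_camera'])
    return K,T
def proj(n,P):
    K,T=cam(n); p=(np.asarray(P,float)-T[:3,3])@T[:3,:3]; p=p*[1,-1,-1]; q=p@K.T; return q[:,:2]/q[:,2:]
def ray(n,u,v,z):
    K,T=cam(n); d=np.linalg.inv(K)@[u,v,1]; d=T[:3,:3]@(d*[1,-1,-1]); o=T[:3,3]; return o+d*(z-o[2])/d[2]
E
python3 - <<'E'
from h import *
for n in('top','side'):
    snap(n,n+'0.png')
    for l in ['stirrer_small','wedge','beaker','bottle','weight','petri_dish']:
        r=robot.find_in(n,l)[:2]; print(n,l,[(np.round(x['box']),round(x['confidence'],2)) for x in r])
    print(robot.get_calibration(n).keys())
a=cv2.imread('pics/top0.png');b=cv2.imread('pics/side0.png')
print(robot.state())
E
```

```text
pics
top stirrer_small [(array([212., 175.,  64.,  45.]), 0.93)]
top wedge [(array([287., 201.,  45.,  17.]), 0.92)]
top beaker [(array([218., 182.,  26.,  24.]), 0.96)]
top bottle [(array([142., 192.,  22.,  19.]), 0.7), (array([290., 202.,  41.,  16.]), 0.42)]
top weight [(array([427., 197.,  18.,   9.]), 0.54)]
top petri_dish [(array([392., 221.,  30.,  21.]), 0.96)]
dict_keys(['camera_matrix', 'world_from_camera'])
side stirrer_small [(array([239., 228.,  55.,  60.]), 0.96)]
side wedge [(array([264., 206.,  20.,  25.]), 0.88)]
side beaker [(array([250., 223.,  23.,  35.]), 0.94)]
side bottle [(array([260., 307.,  17.,  45.]), 0.67), (array([286., 170.,  19.,  13.]), 0.22)]
side weight [(array([264., 160.,  10.,  11.]), 0.48)]
side petri_dish [(array([286., 169.,  19.,  15.]), 0.49)]
dict_keys(['camera_matrix', 'world_from_camera'])
{'time_s': 0.7, 'joint_pos': array([ 6.84104763e+01,  1.21970509e+01, -1.97143970e+00,  7.58304821e+01,
        6.85832708e-05,  8.99992372e+01]), 'joint_vel': array([0.01611671, 0.01836918, 0.03115099, 0.03105872, 0.01298734,
       0.07221014]), 'tau': array([ 4.91469749e-03, -6.85820389e+01,  4.87276375e+01,  9.43239575e-04,
        1.15066614e-04, -1.73440117e-05]), 'tcp_pos': array([183.97120608, 464.90735663, 303.91326536]), 'eef_rot': array([ 1.79998973e+02, -6.85695930e-05,  1.58411239e+02]), 'contact_force': array([-0.01879096, -0.20684919, -0.13117295]), 'moment': array([ 0.03472246,  0.00671576, -0.03681351]), 'finger_force': 0.0, 'grip_width': 85.53756160696898}
```

View pics/top0.png

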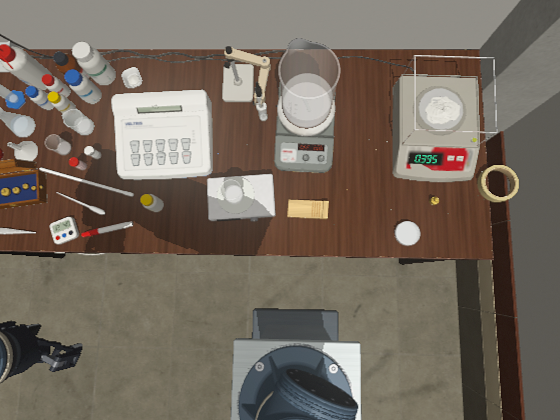

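View pics/side0.png

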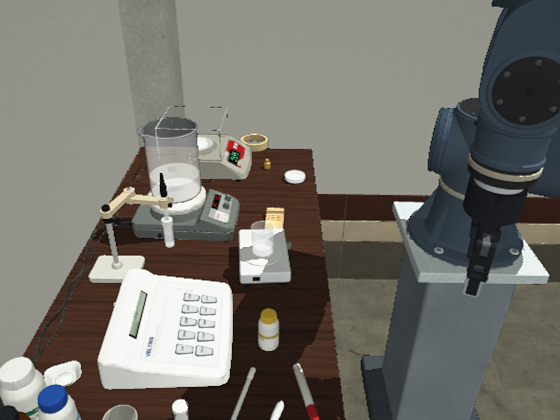

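The top view shows the stirrer at about cols 208–274, rows 175–220, with the wedge to its right at cols 287–329, rows 200–218, its tip facing the stirrer. The side view agrees with this.

```bash
python3 - <<'E'
from h import *
for n,u,v,z in [('stTL',208,177,52),('stTR',272,175,52),('stBR',274,217,52),('stBL',209,219,52),('wTip',288,208.5,4),('wHeel',329,209,20),('beaker',231,194,55),('weight',435,200,15),('petri',407,232,10),('bottle',151,202,70)]:
    print(n,ray('top',u,v,z).round(0))
print(robot.get_calibration('wrist'))
E
```

```text
stTL [556. 234.  52.]
stTR [564.  69.  52.]
stBR [455.  62.  52.]
stBL [447. 226.  52.]
wTip [486.  27.   4.]
wHeel [483. -79.  20.]
beaker [512. 172.  55.]
weight [ 512. -354.   15.]
petri [ 428. -281.   10.]
bottle [485. 370.  70.]
{'camera_matrix': array([[344.80100764,   0.        , 273.03458272],
       [  0.        , 344.80100764, 210.44219709],
       [  0.        ,   0.        ,   1.        ]]), 'T_tool_cam': array([[ 1.26097748e-03,  9.57184952e-01,  2.89474312e-01,
         7.29179483e+01],
       [ 9.99998890e-01, -9.77385338e-04, -1.12423635e-03,
         6.63062702e-01],
       [-7.93174165e-04,  2.89475409e-01, -9.57185122e-01,
        -6.91529625e+01],
       [ 0.00000000e+00,  0.00000000e+00,  0.00000000e+00,
         1.00000000e+00]])}
```

```bash
python3 -m inch '[1.5,-3.6,-2.4,0.2,0,0,0.1, 1.5,-7.2,-4.8,0.4,0,0,0.2, 1.5,-10.8,-7.2,0.6,0,0,0.3, 1.5,-14.4,-9.5,0.8,0,0,0.4, 1.5,-18,-11.9,1,0,0,0.5, 1.5,-21.6,-14.3,1.2,0,0,0.6, 1.5,-25.2,-16.7,1.4,0,0,0.7, 1.5,-28.8,-19.1,1.6,0,0,0.8, 1.5,-32.4,-21.5,1.8,0,0,0.9, 1.5,-36,-23.8,2,0,0,1.0, 1.5,-39.6,-26.2,2.2,0,0,1.1, 1.5,-43.2,-28.6,2.4,0,0,1.194]' | tail -5; python3 -m inch '[1.5,0,0,0,0,0,0,1.5,0,0,0,0,0,0,1.5,0,0,0,0,0,0]'
python3 - <<'E'
from h import *
im=snap('wrist','w1.png'); s=robot.state(); print(s['tcp_pos'],s['eef_rot'],s['grip_width'],s['contact_force'])
for l in ['stirrer_small','wedge','beaker']:
    r=robot.find_in('wrist',l)[:1]; print(l,[(np.round(x['box']),round(x['confidence'],2)) for x in r])
E
```

```text
tcp_pos: [470.6, 53.2, 280.9]
eef_rot: [180.0, -0.0, 89.7]
contact_force: [1.6, 1.6, 0.8]
grip_width: 15.0
finger_force: 0.0
time_s: 1.95
tcp_pos: [469.6, 55.4, 280.7]
eef_rot: [-180.0, -0.0, 90.0]
contact_force: [0.0, 0.1, 0.1]
grip_width: 15.4
finger_force: 0.0
[469.39980369  55.95494814 280.80547639] [-1.79988707e+02 -1.25328715e-02  9.00798889e+01] 14.804691235642181 [-0.30681491  0.22900863  0.21860206]
stirrer_small [(array([242.,   0., 150., 188.]), 0.69)]
wedge [(array([269., 209.,  47.,  95.]), 0.83)]
beaker [(array([298.,   1.,  84.,  97.]), 0.76)]
```

View pics/w1.png

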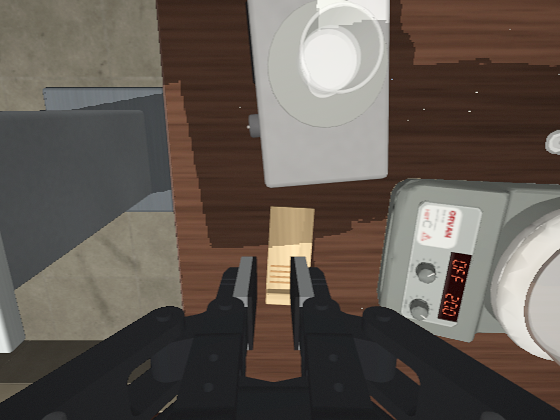

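The wrist view shows the stirrer's right face from (264,187) to (387,178). Its front edge runs up to (248,0). The wedge tip is at (271–314, 207) and its heel ends near row 304 at cols 266–308, partly hidden by the fingers.

```bash
python3 - <<'E'
from h import *
for n,u,v,z in [('FR',265,186,52),('BR',387,178,52),('F',249,10,52),('tipL',271,207,2),('tipR',314.5,208,2),('heelL',266,304,24),('heelR',308,305,24)]:
    print(n,ray('wrist',u,v,z).round(1))
f,b,g=[ray('wrist',*q,52)[:2] for q in((265,186),(387,178),(249,10))]
ex=(b-f)/np.linalg.norm(b-f); ey=(g-f)/np.linalg.norm(g-f)
print(np.degrees(np.arctan2(ex[1],ex[0])),np.degrees(np.arctan2(-ey[0],ey[1])),np.linalg.norm(b-f))
im=cv2.imread('pics/w1.png')[150:340,220:420]; cv2.imwrite('pics/w1c.png',cv2.resize(im,None,fx=3.1,fy=3.1,interpolation=2))
E
```

```text
FR [463.5  63.1  52. ]
BR [570.7  70.6  52. ]
F [451.7 201.3  52. ]
tipL [468.6  29.2   2. ]
tipR [514.4  28.2   2. ]
heelL [463.5 -73.2  24. ]
heelR [508.8 -74.2  24. ]
4.04081660666877 4.901542268643296 107.4422946905704
```

View pics/w1c.png

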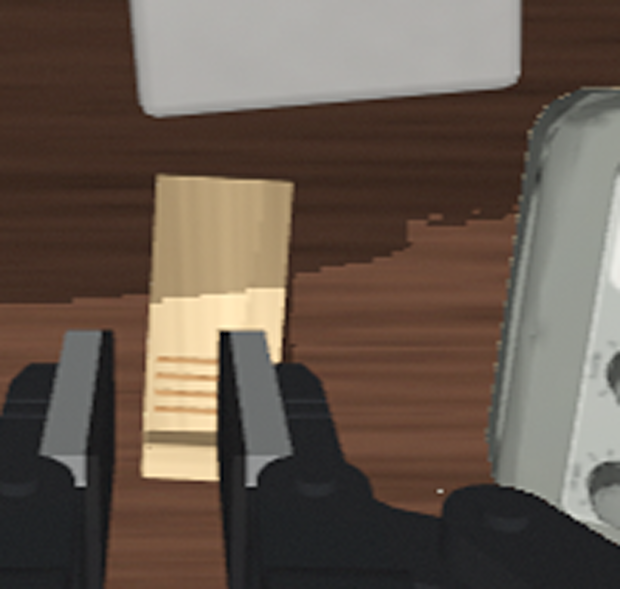

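```bash
python3 -m inch '[1.5,-3.2,0.3,2,0,0,0.01, 1.5,-6.4,0.7,4,0,0,0.02, 1.5,-9.6,1.0,6,0,0,0.03, 1.5,-12.8,1.4,8,0,0,0.04, 1.5,-16.1,1.7,10,0,0,0.052, 1.5,-16.1,1.7,12.5,0,0,0.052, 1.5,-16.1,1.7,15,0,0,0.052, 1.5,-16.1,1.7,17.5,0,0,0.052, 1.5,-16.1,1.7,19.3,0,0,0.052, 1.5,-16.1,1.7,20.2,0,0,0.052, 1.5,-16.1,1.7,20.2,0,0,0.052, 1.5,-16.1,1.7,20.2,0,0,0.052]'; python3 - <<'E'
from h import *
im=snap('wrist','w2.png'); s=robot.state(); print(s['tcp_pos'],s['eef_rot'],s['contact_force'],s['time_s'])
E
```

```text
time_s: 3.15
tcp_pos: [487.0, -105.2, 79.3]
eef_rot: [180.0, 0.0, 87.1]
contact_force: [-0.0, -0.5, 1.6]
grip_width: 15.0
finger_force: 0.0
[ 487.44845379 -105.40139676   79.85981804] [1.79926732e+02 1.25162886e-02 8.70663042e+01] [ 0.098103   -0.38585039  0.09151367] 3.2
```

View pics/w2.png

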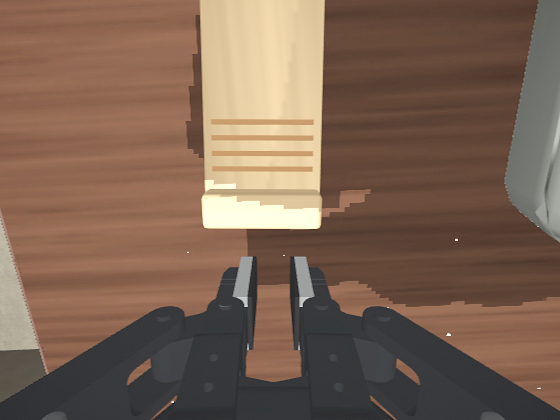

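The heel's top rear edge is at (204–321, 228) and the fingers are centred at about col 274, slightly right of the heel's centre at col 262.

```bash
python3 - <<'E'
from h import *
for n,u,v,z in [('heelL',204,228,24),('heelR',321,228,24),('tL',201,0,10),('tR',325,0,10),('fingL',236,262,10),('fingR',314,262,10)]:
    print(n,ray('wrist',u,v,z).round(1))
E
```

```text
heelL [463.7 -74.8  24. ]
heelR [508.6 -77.   24. ]
tL [468.7   6.1  10. ]
tR [512.7   3.9  10. ]
fingL [472.9 -96.2  10. ]
fingR [507.2 -97.9  10. ]
```

```bash
python3 -m inch '[1.5,0.8,-0.1,0,0,0,0, 1.5,1.5,-0.15,0,0,0,0, 1.5,2.0,-0.15,0,0,0,-0.006, 1.5,2.4,-0.14,0,0,0,-0.018, 1.5,2.8,-0.13,0,0,0,-0.03, 1.5,3.2,-0.13,0,0,0,-0.041, 1.5,3.6,-0.14,0,0,0,-0.053, 1.5,4.0,-0.15,0,0,0,-0.065, 1.5,4.4,-0.165,0,0,0,-0.077, 1.5,4.8,-0.185,0,0,0,-0.089, 1.5,5.2,-0.21,0,0,0,-0.1, 1.5,5.6,-0.24,0,0,0,-0.112]'; python3 - <<'E'
from h import *
im=snap('wrist','w3.png'); s=robot.state(); print(s['tcp_pos'],s['eef_rot'],s['contact_force'],s['time_s'])
E
```

```text
time_s: 4.2
tcp_pos: [487.3, -49.2, 78.7]
eef_rot: [-180.0, -0.0, 93.5]
contact_force: [0.4, -0.4, 1.0]
grip_width: 15.1
finger_force: 0.2
[487.2078805  -48.72158111  78.72652839] [-1.79990958e+02 -1.71180011e-02  9.35715895e+01] [ 0.36368227 -0.27894927 -0.15370825] 4.25
```

View pics/w3.png

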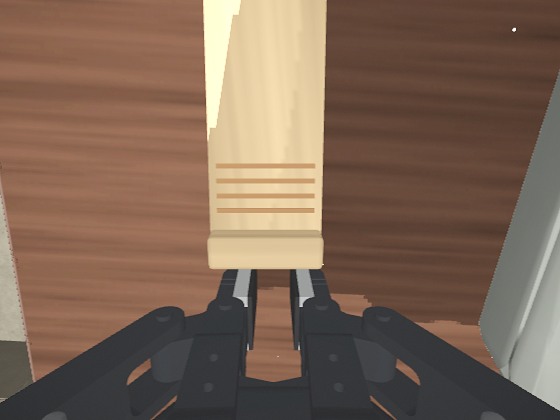

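The wedge follows the tool squarely. Its heel edge is level at (209–323, 268), right against the fingertips.

```bash
python3 - <<'E'
from h import *
L=ray('wrist',209,268,24);Rr=ray('wrist',323,268,24);print(L,Rr)
h=((L+Rr)/2)[:2]; d=Rr-L; a=np.degrees(np.arctan2(d[1],d[0]))+90; print('heel',h,a)
foot=np.array([476,84]); 
for aa in(94.3,96):
    w=np.array([np.cos(np.radians(aa)),np.sin(np.radians(aa))]); tgt=foot-66.5*w; t=R.from_euler('z',-robot.state()['eef_rot'][2],degrees=True).as_matrix()[:2,:2]; q=t@(tgt-h); print(aa,tgt,'tool dx,dy',q[0],-q[1])
E
```

```text
[462.38601968 -37.34450224  24.        ] [507.35453365 -34.4703256   24.        ]
heel [484.87027666 -35.90741392] 93.65710312951978
94.3 [480.98608533  17.68718862] tool dx,dy 53.73247609617073 -0.5379374884470148
96 [482.95114281  17.86429396] tool dx,dy 53.78682294836584 1.4343362232279566
```

```bash
python3 -m inch '[1.5,0.4,0,0,0,0,-0.003, 1.5,0.8,0,0,0,0,-0.006, 1.5,1.2,0,0,0,0,-0.009, 1.5,1.6,0,0,0,0,-0.012, 1.5,2.0,0,0,0,0,-0.012, 1.5,2.4,-0.01,0,0,0,-0.012, 1.5,2.8,-0.02,0,0,0,-0.012, 1.5,3.2,-0.03,0,0,0,-0.012, 1.5,3.6,-0.04,0,0,0,-0.012, 1.5,4.0,-0.05,0,0,0,-0.012, 1.5,4.2,-0.05,0,0,0,-0.012, 1.5,4.4,-0.05,0,0,0,-0.012]'; python3 -m inch '[1.5,0.05,0,0,0,0,0, 1.5,0.1,0,0,0,0,0, 1.5,0.15,0,0,0,0,0, 1.5,0.2,0,0,0,0,0, 1.5,0.2,0,0,0,0,0]'
```

```text
time_s: 5.25
tcp_pos: [484.2, -5.4, 78.8]
eef_rot: [180.0, 0.0, 94.1]
contact_force: [0.3, -0.5, 0.6]
grip_width: 15.0
finger_force: 0.1
time_s: 5.67
tcp_pos: [484.0, -3.7, 78.8]
eef_rot: [-180.0, -0.0, 94.1]
contact_force: [-0.4, -0.1, 0.5]
grip_width: 15.1
finger_force: 0.0
```

```bash
python3 -m inch '[1.5,0.1,0,0,0,0,0, 1.5,0.2,0,0,0,0,0, 1.5,0.3,0,0,0,0,0, 1.5,0.4,0,0,0,0,0, 1.5,0.4,0,0,0,0,0]'; python3 -m inch '[1.5,0.05,0,0,0,0,0, 1.5,0.1,0,0,0,0,0, 1.5,0.15,0,0,0,0,0, 1.5,0.15,0,0,0,0,0]'; python3 - <<'E'
from h import *
snap('wrist','w4.png'); print(robot.state()['contact_force'],robot.state()['tcp_pos'])
E
```

```text
time_s: 6.08
tcp_pos: [483.7, 0.3, 78.8]
eef_rot: [-180.0, 0.0, 94.1]
contact_force: [0.4, -2.7, -0.1]
grip_width: 15.1
finger_force: 1.2
time_s: 6.42
tcp_pos: [483.7, 1.6, 78.8]
eef_rot: [180.0, 0.0, 94.1]
contact_force: [1.3, -4.9, -0.4]
grip_width: 14.8
finger_force: 2.4
[ 0.35098967 -5.25441353 -1.22668   ] [483.63373555   1.6121006   78.76475061]
```

View pics/w4.png

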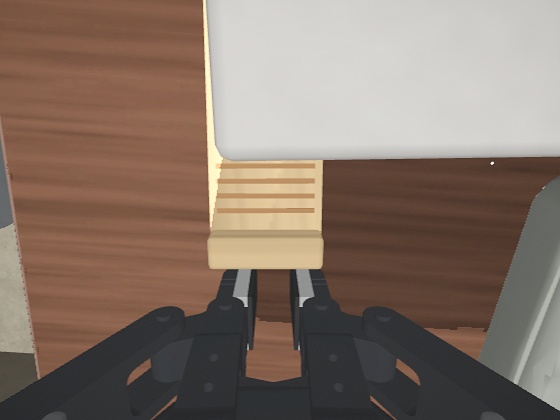

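The wedge is under the front right corner, with the force at 5 N. I'll check whether the stirrer moved.

```bash
python3 - <<'E'
from h import *
for u,v in [(215,158),(560,155),(205,0)]: print(ray('wrist',u,v,50).round(1))
s=robot.state(); print(s['tcp_pos'],s['contact_force'])
E
```

```text
[464.1  60.4  50. ]
[561.4  68.4  50. ]
[460.7  99.8  50. ]
[483.63373555   1.6121006   78.76475061] [ 0.35098967 -5.25441353 -1.22668   ]
```

```bash
python3 -m inch '[1.5,-0.3,0,0,0,0,0, 1.5,-1,0,0,0,0,0, 1.5,-2,0,0,0,0,0, 1.5,-2,0,-3,0,0,0, 1.5,-2,0,-6,0,0,0, 0,-2,0,-9,0,0,0, 0,0,0,-10,0,0,0, 0,2.5,-0.3,-10,0,0,0, 0,5,-0.5,-10,0,0,0, 0,5,-0.5,-10,0,0,0, 0,5,-0.5,-10,0,0,0]'; python3 - <<'E'
from h import *
snap('wrist','w5.png'); print(robot.state()['contact_force'],robot.state()['tcp_pos'],robot.state()['eef_rot'])
E
```

```text
time_s: 7.38
tcp_pos: [475.0, 51.5, 178.8]
eef_rot: [180.0, -0.0, 94.2]
contact_force: [-0.0, -0.8, 0.1]
grip_width: 0.3
finger_force: 0.0
[0.95759187 0.70258837 0.06683407] [475.0875957   50.8345787  178.72685158] [-1.79994683e+02  4.57839500e-03  9.41586616e+01]
```

View pics/w5.png

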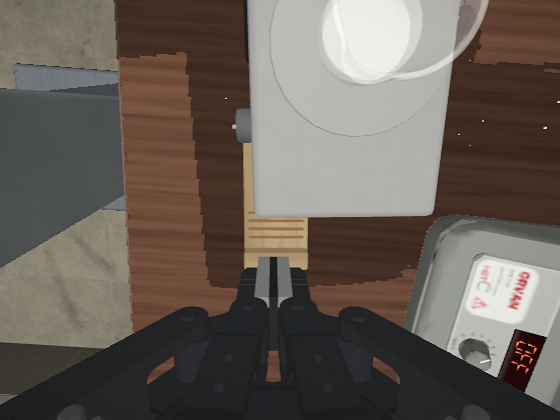

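The wedge is lodged beneath the front right corner, whose top corner appears at about (254,215), and the beaker is still in place. I'll compute the press point from this.

```bash
python3 - <<'E'
from h import *
f,b,g=[ray('wrist',*q,51)[:2] for q in((253.5,215.5),(434,215),(250,60))]
ex=(b-f)/np.linalg.norm(b-f);ey=np.array([-ex[1],ex[0]])
print(f,b,g,np.degrees(np.arctan2(ex[1],ex[0])))
p=f+15*ex+20*ey; print('press',p); s=robot.state()
t=R.from_euler('z',-s['eef_rot'][2],degrees=True).as_matrix()[:2,:2]; q=t@(p-s['tcp_pos'][:2]); print('tool dx,dy',q[0],-q[1])
for u in((244,245),(307,245)): print(ray('wrist',*u,14))
E
```

```text
[463.80922998  61.47828064] [571.57317136  69.77900282] [457.03096224 147.20237793] 4.404618856105675
press [477.22894035  82.571203  ]
tool dx,dy 31.497776240764967 4.437202984904257
[456.8458567   26.47312206  14.        ]
[502.75407743  29.87684936  14.        ]
```

```bash
python3 -m inch '[0,1,0.1,0,0,0,0, 0,2.1,0.3,0,0,0,0, 0,3.15,0.4,0,0,0,0, 0,3.15,0.4,1.5,0,0,0, 0,3.15,0.4,3,0,0,0, 0,3.15,0.4,4.2,0,0,0, 0,3.15,0.4,4.8,0,0,0, 0,3.15,0.4,5.1,0,0,0, 0,3.15,0.4,5.1,0,0,0, 0,3.15,0.4,5.1,0,0,0]'; python3 -m inch '[0,0,0,0.04,0,0,0, 0,0,0,0.08,0,0,0, 0,0,0,0.12,0,0,0, 0,0,0,0.16,0,0,0, 0,0,0,0.2,0,0,0, 0,0,0,0.2,0,0,0]'
```

```text
time_s: 8.27
tcp_pos: [477.0, 83.1, 128.2]
eef_rot: [180.0, -0.0, 94.1]
contact_force: [-0.5, 1.1, -0.2]
grip_width: 0.1
finger_force: 0.0
time_s: 8.77
tcp_pos: [476.7, 82.9, 125.7]
eef_rot: [-180.0, -0.0, 94.1]
contact_force: [-1.0, -0.4, -0.0]
grip_width: 0.0
finger_force: 0.0
```

```bash
for i in 1 2; do python3 -m inch '[0,0,0,0.02,0,0,0, 0,0,0,0.04,0,0,0, 0,0,0,0.05,0,0,0, 0,0,0,0.05,0,0,0]'; done | grep -E 'tcp|contact'
```

```text
tcp_pos: [476.8, 83.0, 125.3]
contact_force: [0.4, -0.1, 0.6]
tcp_pos: [476.8, 83.0, 124.8]
contact_force: [0.0, 0.5, 0.5]
```

```bash
for i in 1 2; do python3 -m inch '[0,0,0,0.02,0,0,0, 0,0,0,0.04,0,0,0, 0,0,0,0.05,0,0,0, 0,0,0,0.05,0,0,0]'; done | grep -E 'tcp|contact'
```

```text
tcp_pos: [476.8, 83.0, 124.3]
contact_force: [0.7, 0.1, 1.1]
tcp_pos: [476.8, 82.9, 124.1]
contact_force: [-3.2, -1.5, 9.6]
```

```bash
python3 -m inch '[0,0,0,0.01,0,0,0, 0,0,0,0.01,0,0,0, 0,0,0,0.01,0,0,0, 0,0,0,0.01,0,0,0, 0,0,0,0.01,0,0,0, 0,0,0,0.01,0,0,0]' | grep -E 'tcp|contact'; python3 - <<'E'
from h import *
for i in range(4):
    robot.get_image('wrist'); s=robot.state(); print(s['contact_force'],s['tcp_pos'][2])
E
```

```text
tcp_pos: [476.8, 82.9, 124.1]
contact_force: [-3.5, -1.3, 11.0]
[-2.93822161 -2.06404774 11.37918291] 124.10456087292523
[-3.61747729 -0.77444926 10.85376274] 124.10977262243897
[-4.11703224 -1.28955821 11.29176783] 124.10138132391421
[-4.03314864 -1.05174326 11.89622532] 124.12302328676903
```

It holds firm at about 11 N, with the height constant to about 0.02 mm. I'll retract and do a final check.

```bash
python3 -m inch '[0,0,0,-0.1,0,0,0, 0,0,0,-0.6,0,0,0, 0,0,0,-2,0,0,0, 0,0,0,-5,0,0,0, 0,-3,0,-6,0,0,0, 0,-5,0,-8,0,0,0, 0,-8,0,-10,0,0,0, 0,-8,0,-10,0,0,0, 0,-8,0,-10,0,0,0]' | grep -E 'tcp|contact|time'; python3 - <<'E'
from h import *
snap('wrist','w6.png'); s=robot.state(); print(s['tcp_pos'],s['eef_rot'])
E
```

```text
time_s: 11.55
tcp_pos: [483.1, 2.1, 224.8]
contact_force: [-0.3, 0.8, -0.5]
[482.65502563   2.93179574 223.8966189 ] [ 1.79963232e+02 -1.09913586e-02  9.40567502e+01]
```

View pics/w6.png

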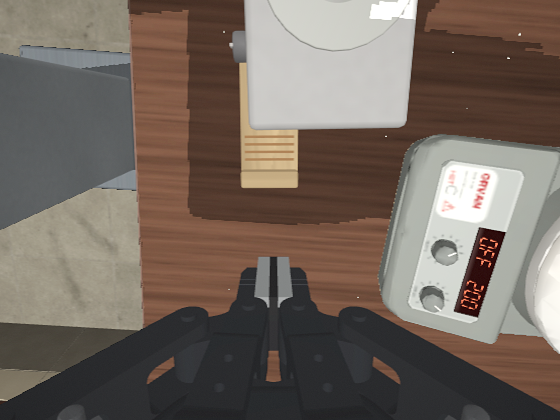

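The wedge is in place with its heel at (241–298, 188), and the stirrer's corner is at (248,129). I'll confirm both positions and hand in.

```bash
python3 - <<'E'
from h import *
for u,v,z in [(241,188,24),(298,188,24),(247.5,129,51),(407,127,51)]: print(ray('wrist',u,v,z).round(1))
print(robot.finish_job())
E
```

```text
[457.6  12.8  24. ]
[503.1  16.   24. ]
[462.3  60.9  51. ]
[571.  70.  51.]
the job is handed in; nothing more can be done
None
```

The wedge is snug under the short front right foot (push force rose to about 5 N), and the corner did not give when pressed with about 11 N. From the wrist camera, the stirrer stands where it was to within about 2 mm; I did not measure its level separately. I saw the beaker still in place after the push but did not check it after the press. The job is handed in at about 12 s.

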